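Fish the bangle out from under the polisher's wire guard

ROBOT

A 6-joint arm with a two-finger parallel gripper is mounted at the origin on the work surface. World frame = base frame: x ahead of the robot, y to its left, z up, the work surface at z = 0. Lengths are in m, angles in rad, forces in N, time in s.
With the tool pointing down it reaches from about 0.325 to 0.775 m from the base axis. Payload 5.5 kg.
Tool frame: the origin (TCP) lies midway between the tips of the shut fingers; the grasp point (between the pads) lies 19 mm behind it; z points along the fingers, y is the line along which they close (so a half turn about z gives the same grasp; the last joint's range is limited). The gripper opens to 85 mm and grips with 20 to 120 N. Pads are 22 mm wide; open, the fingers measure 114 mm over their backs; the gripper's body (76 mm by 85 mm) begins 54 mm behind the grasp point. The pads swing forward as they close: fully open they stand 13 mm farther back than shut.
Start: joints at [-1.344, 0.091, 1.231, -0, 1.82, -0.057], TCP at [0.168, -0.576, 0.231] pointing down, gripper open.
Joint ranges: [-2.87, 2.87], [-0.86, 2.18], [0.17, 2.46], [-1.51, 4.65], [0.06, 2.69], [-2.65, 2.65]. Speed limits (rad/s): [2.57, 2.57, 3.01, 3.14, 3.14, 3.14].

INTERFACE

Orientations are given as a 3x3 rotation matrix whose columns are the frame's x, y, z axes.
In Python, from plant import * gives the robot as it stands.
- The arm moves only by the tool send_rows, never from a script. Its argument "increments" is a list of rows, each an object of numbers: "x", "y", "z": the shift along the tool's x, y, z in cm; "ax", "ay", "az": the turn, a rotation vector about the tool's x, y, z in degrees. In form: [{"x": .., "y": .., "z": .., "ax": .., "ay": .., "az": ..}, ...]. A call has exactly 10 rows; each row is the pose to reach, as a shift and turn from the pose commanded when the call began, along the tool's axes at that moment; what a row does not reach only later rows make up. A row lasts 1/12 s, in which the tool goes at most 41.7 mm and 7.16 degrees, less where a joint would pass 70% of its speed; a pose out of reach is approached as far as the arm can. A call with a gripper value outside its range is refused whole. "jaw" is the closure, from -1 (fully open) to 1 (shut), so that 0 is half open, set as the call begins (left out, the last holds). The fingers move at their own pace and stop on an object; "newtons" is the grip in N (left out, the last holds). Time passes only in rows, so rows that repeat a pose let the fingers close, or fill a call up. It gives the time, the measured TCP pose, the force, the opening and the grip force at its end, in the units of the state.
- read_state(): the state, without advancing time (a new reading comes with each control period).
- capture(name): name is "scene" or "top" or "wrist"; returns the picture (480x640x3 uint8, red, green, blue); there is no depth.
- camera_model(name): a dict with "vfov" (degrees; the focal length in pixels is half the picture's height over the tangent of half this angle, whatever the lens; pixels are square), "cx", "cy" (the principal point, pixels), "R" (3x3) and "t" (3): a world point X has camera coordinates R X + t; the wrist camera has in their place "tool_from_camera" (4x4, takes a point from camera to tool coordinates, whose origin is the TCP and whose axes are the flange's). Camera axes: x right, y down, z forward; pixel columns grow to the right and rows downward; lengths in m; the calibration is good to about 2 mm. A picture is of the moment at which its call begins: read the wrist's pose just before it. camera_model takes no time and is no camera call.
- finish_job(): hands the job in; it is judged then, once.
Trained networks look in the newest picture that a camera, given by its name, has taken for a name from the list of things; names that differ only in an ending like _2 or _b are one class to them, and where a whole thing is asked for, a point or a joint stands for the part that bears it (a point fixed in the world has none). Each returns a list of dicts, best first, with "score" (0 to 1); they miss things now and then, are a little off and sometimes report something else, mostly with a low value. They report only what shows in the picture. A call takes as long as a camera call. They do not tell look-alikes from the thing itself.
- masks_of(camera, name): "pixels" (480x640 bool, what is visible of it) and "box" ([left, top, right, bottom] in pixels, round what is visible of it).
The state is a dict: "t": time; "joint_pos": joint angles; "joint_vel": joint speeds; "joint_torque": joint torques, N m; "tcp_pos": TCP position; "tool_rot": TCP orientation; "ft_force": force on the tool from outside, world axes, zero at the start; "moment": the same for the moment, N m; "opening": opening from 0.0 (shut) to 1.0 (fully open); "grasp_force": force on a finger pad.
Only numpy, scipy, OpenCV 4.12 (cv2) and the standard library are available. Lean on these libraries where they do the work, as an engineer would, in place of code of your own. Each camera call takes 0.05 s, during which the arm holds its last target. There are 200 camera calls.

TASK

The silver bangle has dropped under the fixed wire guard of the polishing motor: take the wooden-handled hooked rod from its rest, reach the hook in through the open mouth of the guard and draw the bangle right out onto the bare bench, never touching it with the gripper until it is clear of the guard. Then put the rod back in its rest as it was, hook end the same way, and set the bangle down gently, flat and wholly on the round blue felt pad. Leave the other things on the bench where they are.

Things in the scene. Friction and masses are not known exactly. Their poses are not given: they have to be found in the camera images.
- guard: Green motor, 225 mm high, with a fixed wire guard before it. Origin: on the bench, middle of the guard's open mouth; x points level into the guard, y along the mouth. The guard is a cage of 5 mm wires: roof underside 97 mm above the bench, x = 0 to 190 mm, wire sides at y = -100 and +100 mm, 10 mm corner posts, fully open at x = 0. The bench before the mouth is bare for 130 mm.
- bangle_center (a point): Silver bangle: a flat ring, 76 mm outside, 58 mm inside diameter, wall 9 mm, 18 mm high, 0.14 to 0.28 kg, lying flat on the bench under the guard at the start. The point is its centre, 9 mm above its underside; z is its axis.
- hookrod_grip (a point): Hooked rod, 239 mm long, 0.14 kg. Square wooden handle, 110 x 24 x 24 mm; this point is its centre: grip it here across y (the rod balances some 30 mm ahead). x points along the rod to the hook, z up in the rest. A steel rod of 8 mm diameter runs from the handle along x, level with the point, and at x = 180 mm bends straight down.
- hook_tip (a point): Bottom of the hook: lower end of the 8 mm peg that points down (-z) from the rod's end; at x = 180 mm, z = -40 mm from the handle's centre, with the same axes. In the rest it hangs 6 mm above the bench.
- rest_seat (a point): Fixed dark wooden rest: two notched supports 12 mm thick at x = -42 and +42 mm, open between them for the fingers (base plate 10 mm high). The point is where the handle's centre lies at rest, 46 mm above the bench; x is the way the hook points. Notch floors are 34 mm above the bench; the cheeks stand 32 mm apart and rise to 50 mm.
- pad_top (a point): Centre of the top face of a fixed round blue felt pad, 150 mm across and 8 mm high.
- hammer: Bystander, to be left alone: small hammer lying near the far edge.
- jar: Bystander, to be left alone: closed jar, 66 mm across and 85 mm high.
- mug: Bystander, to be left alone: white mug, 80 mm across and 90 mm high.
- bench_block: Bystander, to be left alone: polished steel bench block, 75 x 75 x 30 mm.
- wax_bar: Bystander, to be left alone: red bar of polishing wax, 120 x 40 x 30 mm, lying just outside the wire guard.
- brush: Bystander, to be left alone: hand brush lying near the robot, left.
There are look-alikes about, which are no part of the job. Of the things that look like the part that bears bangle_center, take the one that is nearest to the robot's base at the start.

How it is judged:
By the outcome, as a careful person would: the job done as asked, in the order asked, and still so for the second after the job is handed in, with the robot touching nothing.
It also fails if it takes over 58 s, if anything falls off the work surface, if the arm or the gripper's body presses on something with over 40 N, if the wrist force passes 120 N, or if a joint passes its speed limit or range.

## Working session

There is one attempt and no reset: what is moved stays moved. The work goes in short steps, Python scripts to look and compute and a tool call to move; the robot and the scene stay as the last step left them, time stands still between calls to the robot, and variables do not carry over. Pictures are saved under pics/ and viewed, at most 10 in all, crops included, and the job is handed in when it is done.

Besides the shell and the picture viewer there is one more tool, called after "Call:" as a command line: name --argument value ..., lists and objects as JSON in quotes. send_rows: Moves the arm, as the interface text tells. Its arguments: {"type":"object","properties":{"increments":{"type":"array"},"jaw":{"type":"number"},"newtons":{"type":"number"}},"required":["increments"]}

```bash
ls; mkdir -p pics; python3 - <<'E'
from plant import *
import cv2,json
import numpy as np
for n in ("scene","top"):
    im=capture(n); cv2.imwrite(f"pics/{n}0.png",im[:,:,::-1])
    m=camera_model(n); print(n,{k:np.round(v,4).tolist() for k,v in m.items() if k!='name'})
    for o in ("guard","bangle_center","hookrod_grip","rest_seat","pad_top"):
        try:
            for d in masks_of(n,o): 
                ys,xs=np.nonzero(d["pixels"]); print(o,round(d["score"],2),d["box"],xs.mean().round(1),ys.mean().round(1),len(xs))
        except Exception as e: print(o,e)
print(camera_model("wrist")); print(read_state()["t"])
E
```

```text
pics
scene {'vfov': 44.1268, 'cx': 314.6939, 'cy': 244.8174, 'R': [[-0.7049, 0.709, 0.0231], [0.4051, 0.429, -0.8074], [-0.5823, -0.5597, -0.5896]], 't': [0.4086, -0.1732, 1.8856]}
guard 0.61 [347.0, 246.7, 608.6, 422.8] 504.4 332.6 20611
guard 0.31 [375.1, 306.0, 405.5, 331.3] 389.9 315.8 363
bangle_center 0.66 [375.9, 303.7, 405.7, 328.5] 391.6 317.2 385
bangle_center 0.64 [420.2, 384.9, 457.0, 418.7] 439.5 401.2 709
bangle_center 0.57 [342.2, 346.7, 374.4, 379.2] 357.3 360.5 640
hookrod_grip 0.92 [187.9, 191.8, 264.5, 217.3] 238.5 197.8 435
hookrod_grip 0.75 [184.2, 161.5, 222.9, 202.9] 200.3 180.0 1026
rest_seat 0.86 [225.2, 190.5, 269.7, 218.6] 247.8 206.9 561
rest_seat 0.72 [185.9, 189.0, 265.0, 223.3] 236.6 198.7 424
rest_seat 0.29 [182.5, 158.9, 225.8, 200.7] 201.3 179.5 1103
pad_top 0.71 [251.2, 235.2, 308.4, 269.0] 279.6 250.8 1578
top {'vfov': 49.6445, 'cx': 322.6249, 'cy': 235.8402, 'R': [[-0.0195, -0.9997, 0.0113], [-0.9924, 0.018, -0.1216], [0.1214, -0.0136, -0.9925]], 't': [-0.026, 0.5649, 1.5609]}
guard 0.9 [65.4, 196.9, 264.9, 307.0] 139.0 260.4 8945
bangle_center 0.62 [204.7, 170.0, 225.1, 194.4] 215.0 181.1 199
bangle_center 0.52 [215.7, 221.3, 242.3, 246.1] 226.5 232.7 228
bangle_center 0.5 [144.7, 180.3, 167.2, 205.5] 155.0 194.1 220
hookrod_grip 0.97 [413.4, 189.7, 432.2, 267.6] 423.7 237.8 436
pad_top 0.79 [325.3, 207.4, 372.9, 247.9] 347.6 226.9 1711
{'vfov': 67.10009422539886, 'cx': 317.1208682856427, 'cy': 237.3993571573747, 'tool_from_camera': array([[ 1.91396409e-04, -9.59870242e-01, -2.80444437e-01,
         7.21269760e-02],
       [ 9.99999935e-01,  9.76886768e-05,  3.48118663e-04,
         1.43920304e-03],
       [-3.06752500e-04, -2.80444485e-01,  9.59870198e-01,
        -1.43281882e-01],
       [ 0.00000000e+00,  0.00000000e+00,  0.00000000e+00,
         1.00000000e+00]])}
0.6
```

View both.

View pics/scene0.png

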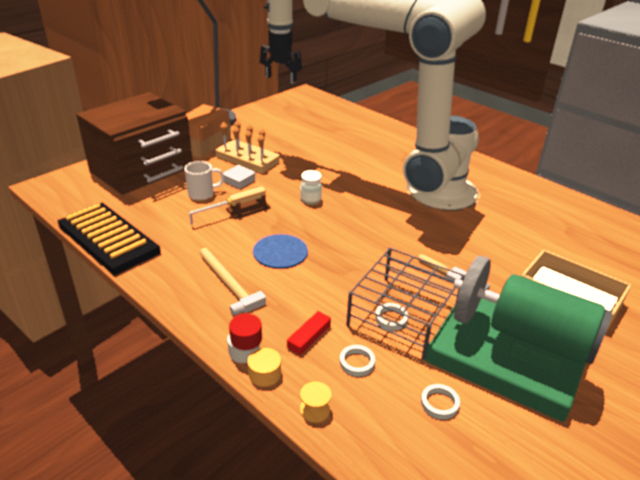

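View pics/top0.png

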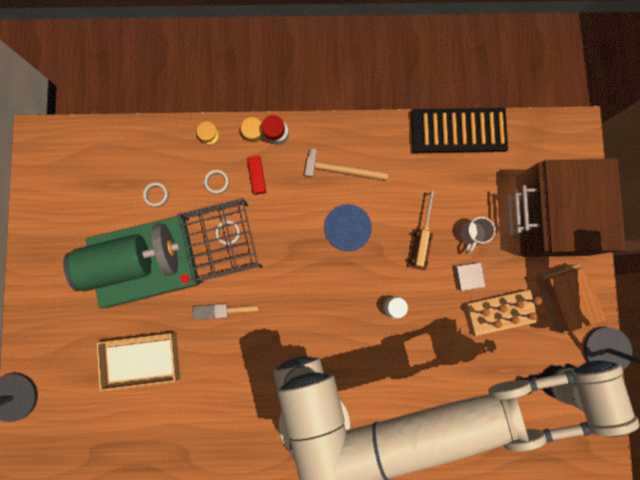

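```bash
cat > h.py <<'E'
import numpy as np, cv2
from plant import *
def ray(m,u,v,Rw=None):
    f=240/np.tan(np.radians(m["vfov"]/2)); return np.array([(u-m["cx"])/f,(v-m["cy"])/f,1])
def px2w(n,u,v,z,st=None):
    m=camera_model(n); d=ray(m,u,v)
    if n=="wrist":
        T=np.array(m["tool_from_camera"]); R=np.array(st["tool_rot"]); 
        c=R@T[:3,3]+np.array(st["tcp_pos"]); d=R@T[:3,:3]@d
    else:
        R=np.array(m["R"]); c=-R.T@np.array(m["t"]); d=R.T@d
    return c+d*(z-c[2])/d[2]
def w2px(n,X,st=None):
    m=camera_model(n); f=240/np.tan(np.radians(m["vfov"]/2)); X=np.atleast_2d(X)
    if n=="wrist":
        T=np.array(m["tool_from_camera"]); R=np.array(st["tool_rot"])
        P=((X-np.array(st["tcp_pos"]))@R-T[:3,3])@T[:3,:3]
    else: P=X@np.array(m["R"]).T+np.array(m["t"])
    return np.c_[f*P[:,0]/P[:,2]+m["cx"],f*P[:,1]/P[:,2]+m["cy"]]
E
python3 - <<'E'
from h import *
for k,(n,u,v,z) in {"bangle":("top",227.5,233,.009),"bangleS":("scene",391.5,317,.009),"pad":("top",347.6,226.9,.008),"padS":("scene",279.6,250.8,.008),
 "rodhandle":("top",423.5,247,.058),"handletopend":("top",426,230,.058),"handlebotend":("top",420,267,.058),"hook":("top",431.5,192,.05),
 "postTopA":("top",245,201,.1),"postTopB":("top",261,266,.1),"backA":("top",185,213,.1),"backB":("top",199,282,.1),"hammer":("top",310,162,.02),"wax":("top",257,174,.03)}.items():
    print(k,px2w(n,u,v,z).round(4))
t=cv2.imread("pics/top0.png")
a=cv2.resize(t[180:300,150:280],None,fx=4.5,fy=4.5,interpolation=cv2.INTER_CUBIC)
b=cv2.resize(t[180:280,400:450],None,fx=4.5,fy=4.5,interpolation=cv2.INTER_CUBIC)
b=cv2.copyMakeBorder(b,0,a.shape[0]-b.shape[0],0,0,cv2.BORDER_CONSTANT)
cv2.imwrite("pics/c1.png",np.hstack([a,b])[:,:800]); print(a.shape,b.shape)
E
```

```text
bangle [0.5817 0.2597 0.009 ]
bangleS [0.5871 0.2618 0.009 ]
pad [ 0.5944 -0.1158  0.008 ]
padS [ 0.6015 -0.1117  0.008 ]
rodhandle [ 0.5218 -0.3411  0.058 ]
handletopend [ 0.5736 -0.3509  0.058 ]
handlebotend [ 0.4615 -0.3279  0.058 ]
hook [ 0.6925 -0.3748  0.05  ]
postTopA [0.6646 0.1926 0.1   ]
postTopB [0.4708 0.1462 0.1   ]
backA [0.6317 0.3696 0.1   ]
backB [0.4276 0.3265 0.1   ]
hammer [ 0.8017 -0.0015  0.02  ]
wax [0.7632 0.1646 0.03  ]
(540, 585, 3) (540, 225, 3)
```

View pics/c1.png

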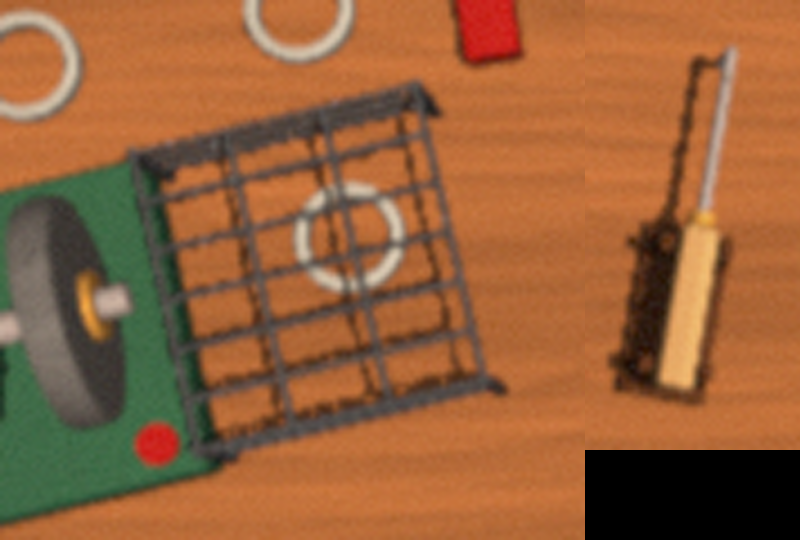

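```bash
cat >> h.py <<'E'
from scipy.spatial.transform import Rotation as Ro
def tool(yaw):  # tool x axis at world yaw(deg), z down
    c,s=np.cos(np.radians(yaw)),np.sin(np.radians(yaw)); return np.array([[c,s,0],[s,-c,0],[0,0,-1.]])
def delta(p,yaw,p0=None,R0=None):
    s=read_state(); p0=np.array(s["tcp_pos"]) if p0 is None else p0; R0=np.array(s["tool_rot"]) if R0 is None else R0
    return (R0.T@(np.array(p)-p0)*100).round(2), np.degrees(Ro.from_matrix(R0.T@tool(yaw)).as_rotvec()).round(2)
E
python3 - <<'E'
from h import *
from scipy.optimize import least_squares
s=read_state(); print(np.array(s["tool_rot"]).round(4).tolist(), np.array(s["tcp_pos"]).round(4), s["t"])
C=np.array([[243.3,199.6],[257.1,264.4],[180.7,215.1],[194.4,280]])
def pts(p):
    x,y,a=p; c,q=np.cos(a),np.sin(a); L=np.array([[2.5,100,100],[2.5,-100,100],[187.5,100,100],[187.5,-100,100]])/1000
    # left/right sign: y axis = z x x
    return np.c_[x+c*L[:,0]-q*L[:,1], y+q*L[:,0]+c*L[:,1], L[:,2]]
# corner order: A (front, large world x) ; x axis ~ +y so y axis ~ -x => A is y=-100
o=[1,0,3,2]
f=lambda p:(w2px("top",pts(p))[o]-C).ravel()
r=least_squares(f,[.567,.165,1.75]); print("guard",r.x[:2],np.degrees(r.x[2]),r.fun.round(1))
x,y,a=r.x; g=np.array([np.cos(a),np.sin(a)])
# bangle, ring centre top view
b=px2w("top",227.6,232.8,.009); d=b[:2]-[x,y]; print("bangle",b,"depth",d@g,"lat",d@[-g[1],g[0]])
P=lambda u,v,z:px2w("top",400+u/4.5,180+v/4.5,z)
e1=P(678+0-585,388,.058);e2=P(706-585,225,.058);h=P(731-585,55,.05)
print(e1,e2,h, "yaw",np.degrees(np.arctan2(*(h-e1)[1::-1])),"len",np.linalg.norm((h-e1)[:2]),np.linalg.norm((e2-e1)[:2]))
print("mug",px2w("top",481,231,.09),"jar",px2w("top",396,307,.085))
E
```

```text
[[0.96, 0.28, 0.0], [0.28, -0.96, -0.0], [0.0, 0.0, -1.0]] [ 0.168  -0.576   0.2313] 0.6
guard [0.57163448 0.17660521] 102.5599049021528 [-1.1  0.1  0.1  0.7  0.3 -1.   0.7  0.1]
bangle [0.58236389 0.259357   0.009     ] depth 0.07843824420670407 lat -0.028467874417374257
[ 0.46380803 -0.32998747  0.058     ] [ 0.57355703 -0.35363624  0.058     ] [ 0.69176556 -0.37772219  0.05      ] yaw -11.826950488323375 len 0.23290177744607765 0.1122680124199058
mug [ 0.5634723  -0.50822623  0.09      ] jar [ 0.34401426 -0.24696049  0.085     ]
```

```bash
python3 - <<'E'
from h import *
print(delta([.519,-.342,.13],-11.8))
E
```

```text
(array([ 40.25, -12.64,  10.13]), array([ 0.  , -0.  , 28.06]))
```

Call:
send_rows --increments '[{"x":3,"y":-1,"az":2},{"x":7,"y":-2.2,"az":5},{"x":11,"y":-3.5,"az":8},{"x":15,"y":-4.7,"az":11},{"x":19,"y":-6,"az":14},{"x":23,"y":-7.2,"az":17},{"x":27,"y":-8.5,"z":1,"az":20},{"x":31,"y":-9.7,"z":3,"az":23},{"x":35,"y":-11,"z":5,"az":26},{"x":38.5,"y":-12.1,"z":7,"az":28}]' --jaw -1

```text
schema error: expected keys x, y, z, ax, ay, az
```

```bash
python3 - <<'E'
from h import *
s=read_state(); im=capture("wrist"); cv2.imwrite("pics/w1.png",im[:,:,::-1])
print(s["t"],s["tcp_pos"],np.array(s["tool_rot"]).round(3).tolist(),s["joint_vel"])
for o in("hookrod_grip","rest_seat"):
  for d in masks_of("wrist",o): print(o,round(d["score"],2),d["box"])
E
```

```text
0.6 [ 0.16799196 -0.57602458  0.23128601] [[0.96, 0.28, 0.0], [0.28, -0.96, -0.0], [0.0, 0.0, -1.0]] [ 1.32883396e-04  1.10754553e-03 -2.43615583e-04  5.37220222e-05
  9.79378953e-04  3.10942210e-04]
```

View pics/w1.png

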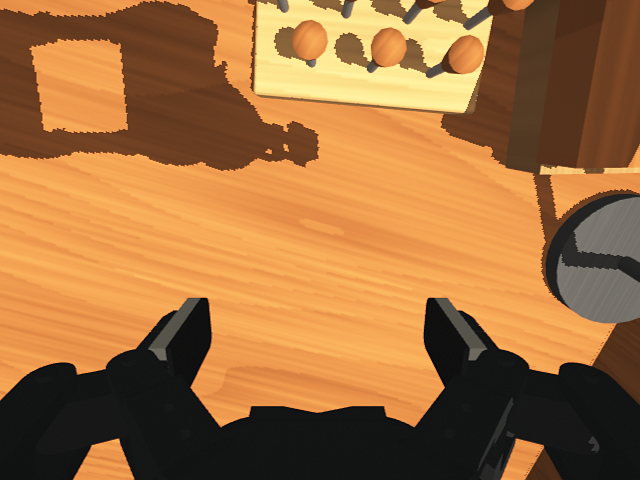

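The picture shows only the start view: the peg rack at the top and the fingertips at about (200,300) and (435,300). The move was refused because each row needs all six keys, so I am resending it.

Call:
send_rows --increments '[{"x":3,"y":-1,"z":0,"ax":0,"ay":0,"az":2},{"x":7,"y":-2.2,"z":0,"ax":0,"ay":0,"az":5},{"x":11,"y":-3.5,"z":0,"ax":0,"ay":0,"az":8},{"x":15,"y":-4.7,"z":0,"ax":0,"ay":0,"az":11},{"x":19,"y":-6,"z":0,"ax":0,"ay":0,"az":14},{"x":23,"y":-7.2,"z":0,"ax":0,"ay":0,"az":17},{"x":27,"y":-8.5,"z":1,"ax":0,"ay":0,"az":20},{"x":31,"y":-9.7,"z":3,"ax":0,"ay":0,"az":23},{"x":35,"y":-11,"z":5,"ax":0,"ay":0,"az":26},{"x":38.5,"y":-12.1,"z":7,"ax":0,"ay":0,"az":28}]' --jaw -1

```text
t: 1.58
tcp_pos: [0.4965, -0.3567, 0.1671]
tool_rot: [[0.979, -0.206, 0.001], [-0.206, -0.979, -0.001], [0.002, 0.001, -1.0]]
ft_force: [0.2, -1.7, 0.5]
opening: 0.999
grasp_force: 0.0
```

```bash
python3 - <<'E'
from h import *
s=read_state(); im=capture("wrist"); cv2.imwrite("pics/w2.png",im[:,:,::-1])
print(s["t"],s["tcp_pos"],np.array(s["tool_rot"]).round(3).tolist(),np.abs(s["joint_vel"]).max())
for o in("hookrod_grip","rest_seat"):
  for d in masks_of("wrist",o): print(o,round(d["score"],2),d["box"])
E
```

```text
1.5833 [ 0.49647791 -0.35673672  0.1670973 ] [[0.979, -0.206, 0.001], [-0.206, -0.979, -0.001], [0.002, 0.001, -1.0]] 1.0876750502320742
rest_seat 0.91 [252.2, 123.7, 328.0, 269.0]
rest_seat 0.33 [438.0, 0.6, 633.8, 195.0]
```

View pics/w2.png

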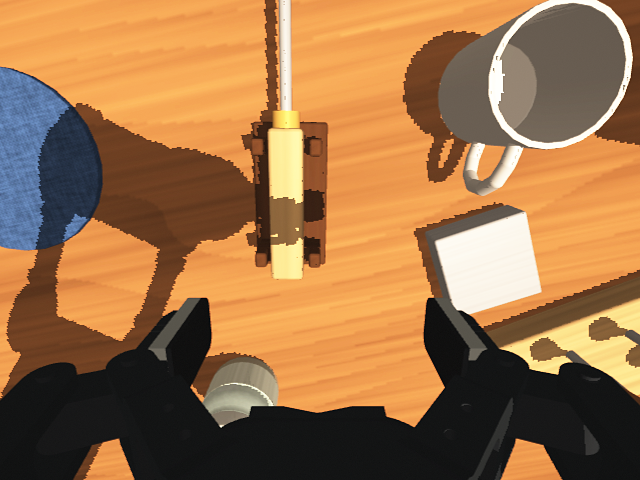

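The handle's top face runs from (285,128) to (287,279) and is parallel to the tool's x axis. The jar at (240,390) and the mug stand clear of the fingers.

```bash
python3 - <<'E'
from h import *
s0={"tcp_pos":[0.49647791,-0.35673672,0.1670973],"tool_rot":[[0.979,-0.206,0.001],[-0.206,-0.979,-0.001],[0.002,0.001,-1.0]]}
e2=px2w("wrist",285.5,128,.058,s0);e1=px2w("wrist",287,278,.058,s0);h=px2w("wrist",285.5,3,.05,s0)
print(e1,e2,h,np.linalg.norm(e2-e1),"yaw",np.degrees(np.arctan2(*(e2-e1)[1::-1])),np.degrees(np.arctan2(*(h-e1)[1::-1])))
print("jar",px2w("wrist",245,385,.085,s0))
c=(e1+e2)/2;c[2]=.027;print(c,read_state()["tcp_pos"],read_state()["t"]);print(delta(c,-11.8))
E
```

```text
[ 0.46899067 -0.32889924  0.058     ] [ 0.57424107 -0.35255491  0.058     ] [ 0.64800329 -0.36926113  0.05      ] 0.10787602837339369 yaw -12.667080923674472 -12.705986275937654
jar [ 0.40334334 -0.28395881  0.085     ]
[ 0.52161587 -0.34072707  0.027     ] [ 0.4958548  -0.35539154  0.1640469 ] 1.7333
(array([ 2.29, -1.92, 13.7 ]), array([-0.14,  0.24,  0.31]))
```

Call:
send_rows --increments '[{"x":0.5,"y":-0.4,"z":1.5,"ax":0,"ay":0,"az":0.4},{"x":1,"y":-0.8,"z":3,"ax":0,"ay":0,"az":0.4},{"x":1.6,"y":-1.3,"z":4.5,"ax":0,"ay":0,"az":0.4},{"x":2,"y":-1.6,"z":6,"ax":0,"ay":0,"az":0.4},{"x":2.3,"y":-1.9,"z":7,"ax":0,"ay":0,"az":0.4},{"x":2.3,"y":-1.9,"z":8,"ax":0,"ay":0,"az":0.4},{"x":2.3,"y":-1.9,"z":8.5,"ax":0,"ay":0,"az":0.4},{"x":2.3,"y":-1.9,"z":8.5,"ax":0,"ay":0,"az":0.4},{"x":2.3,"y":-1.9,"z":8.5,"ax":0,"ay":0,"az":0.4},{"x":2.3,"y":-1.9,"z":8.5,"ax":0,"ay":0,"az":0.4}]'

```text
t: 2.57
tcp_pos: [0.5213, -0.3447, 0.0832]
tool_rot: [[0.978, -0.211, 0.001], [-0.211, -0.978, -0.001], [0.002, 0.001, -1.0]]
ft_force: [-0.7, -0.1, -0.2]
opening: 0.999
grasp_force: 0.0
```

```bash
python3 - <<'E'
from h import *
print(read_state()["tcp_pos"]);print(delta([.5216,-.3407,.027],-12.3))
E
```

```text
[ 0.52130638 -0.34471832  0.08320174]
(array([-0.06, -0.4 ,  5.62]), array([ 0.05, -0.09,  0.14]))
```

Call:
send_rows --increments '[{"x":0,"y":-0.2,"z":0.6,"ax":0,"ay":0,"az":0},{"x":0,"y":-0.4,"z":1.4,"ax":0,"ay":0,"az":0},{"x":0,"y":-0.4,"z":2.4,"ax":0,"ay":0,"az":0},{"x":0,"y":-0.4,"z":3.4,"ax":0,"ay":0,"az":0},{"x":0,"y":-0.4,"z":4.4,"ax":0,"ay":0,"az":0},{"x":0,"y":-0.4,"z":5.1,"ax":0,"ay":0,"az":0},{"x":0,"y":-0.4,"z":5.5,"ax":0,"ay":0,"az":0},{"x":0,"y":-0.4,"z":5.6,"ax":0,"ay":0,"az":0},{"x":0,"y":-0.4,"z":5.6,"ax":0,"ay":0,"az":0},{"x":0,"y":-0.4,"z":5.6,"ax":0,"ay":0,"az":0}]'

```text
t: 3.4
tcp_pos: [0.5223, -0.3404, 0.0265]
tool_rot: [[0.978, -0.21, 0.001], [-0.21, -0.978, -0.0], [0.001, 0.0, -1.0]]
ft_force: [-0.4, -0.4, 0.4]
opening: 1.0
grasp_force: 0.0
```

Call:
send_rows --increments '[{"x":0,"y":0,"z":0,"ax":0,"ay":0,"az":0},{"x":0,"y":0,"z":0,"ax":0,"ay":0,"az":0},{"x":0,"y":0,"z":0,"ax":0,"ay":0,"az":0},{"x":0,"y":0,"z":0,"ax":0,"ay":0,"az":0},{"x":0,"y":0,"z":0,"ax":0,"ay":0,"az":0},{"x":0,"y":0,"z":0,"ax":0,"ay":0,"az":0},{"x":0,"y":0,"z":0,"ax":0,"ay":0,"az":0},{"x":0,"y":0,"z":0,"ax":0,"ay":0,"az":0},{"x":0,"y":0,"z":0,"ax":0,"ay":0,"az":0},{"x":0,"y":0,"z":0,"ax":0,"ay":0,"az":0}]' --jaw 1 --newtons 60

```text
t: 4.23
tcp_pos: [0.5221, -0.3404, 0.0263]
tool_rot: [[0.978, -0.21, 0.0], [-0.21, -0.978, -0.0], [0.001, 0.0, -1.0]]
ft_force: [-0.2, -0.0, 3.3]
opening: 0.27
grasp_force: 59.4
```

```bash
python3 - <<'E'
from h import *
s=read_state();print(s["tcp_pos"],s["tool_rot"],s["t"],s["joint_pos"])
E
```

```text
[ 0.52214536 -0.34036138  0.02632471] [[ 9.77634460e-01 -2.10310821e-01  4.70218181e-04]
 [-2.10310656e-01 -9.77634536e-01 -3.77966323e-04]
 [ 5.39191941e-04  2.70621009e-04 -9.99999818e-01]] 4.2333 [-6.32238050e-01  2.07725923e-01  1.46782141e+00 -2.71825487e-05
  1.46544263e+00  1.15045394e+00]
```

Call:
send_rows --increments '[{"x":0,"y":0,"z":-0.5,"ax":0,"ay":0,"az":0},{"x":0,"y":0,"z":-1.5,"ax":0,"ay":0,"az":0},{"x":0,"y":0,"z":-3,"ax":0,"ay":0,"az":0},{"x":0,"y":0,"z":-4.5,"ax":0,"ay":0,"az":0},{"x":0,"y":0,"z":-6,"ax":0,"ay":0,"az":0},{"x":0,"y":0,"z":-7.5,"ax":0,"ay":0,"az":0},{"x":0,"y":0,"z":-9,"ax":0,"ay":0,"az":0},{"x":0,"y":0,"z":-10.5,"ax":0,"ay":0,"az":-2},{"x":0,"y":0,"z":-11.5,"ax":0,"ay":0,"az":-5},{"x":0,"y":0,"z":-12,"ax":0,"ay":0,"az":-9}]'

```text
t: 5.07
tcp_pos: [0.5224, -0.3405, 0.1488]
tool_rot: [[0.999, -0.052, 0.002], [-0.052, -0.999, -0.002], [0.002, 0.002, -1.0]]
ft_force: [0.8, -0.1, -1.3]
opening: 0.274
grasp_force: 59.0
```

```bash
python3 - <<'E'
from h import *
s=read_state();print(s["tcp_pos"],s["t"],s["opening"],s["ft_force"],delta([.658,-.072,.146],102.6))
E
```

```text
[ 0.52244742 -0.34051776  0.14878881] 5.0667 0.2736756328795824 [ 0.76326289 -0.0528521  -1.30536973] (array([ 12.13, -27.52,   0.27]), array([ 1.900e-01, -1.000e-02, -1.056e+02]))
```

Call:
send_rows --increments '[{"x":0.5,"y":-1,"z":0,"ax":0,"ay":0,"az":-6},{"x":1,"y":-3,"z":0,"ax":0,"ay":0,"az":-12},{"x":2,"y":-5,"z":0,"ax":0,"ay":0,"az":-18},{"x":3,"y":-7,"z":0,"ax":0,"ay":0,"az":-24},{"x":4,"y":-9,"z":0,"ax":0,"ay":0,"az":-30},{"x":5,"y":-11,"z":0,"ax":0,"ay":0,"az":-36},{"x":6,"y":-13,"z":0,"ax":0,"ay":0,"az":-42},{"x":7,"y":-15,"z":0,"ax":0,"ay":0,"az":-48},{"x":7.5,"y":-17,"z":0,"ax":0,"ay":0,"az":-54},{"x":8,"y":-19,"z":0,"ax":0,"ay":0,"az":-60}]'

```text
t: 5.9
tcp_pos: [0.6125, -0.1538, 0.1463]
tool_rot: [[0.542, 0.84, -0.0], [0.84, -0.542, 0.0], [-0.0, -0.0, -1.0]]
ft_force: [1.0, -0.3, -1.7]
opening: 0.27
grasp_force: 59.0
```

```bash
python3 - <<'E'
from h import *
s=read_state();print(s["tcp_pos"],s["t"],s["opening"],delta([.658,-.072,.09],102.6))
E
```

```text
[ 0.61253199 -0.15376734  0.14626921] 5.9 0.26954973428943474 (array([ 9.34, -0.61,  5.63]), array([-2.000e-02, -0.000e+00, -4.543e+01]))
```

Call:
send_rows --increments '[{"x":1,"y":0,"z":0,"ax":0,"ay":0,"az":-6},{"x":2.5,"y":0,"z":0.5,"ax":0,"ay":0,"az":-12},{"x":4,"y":-0.1,"z":1,"ax":0,"ay":0,"az":-18},{"x":5.5,"y":-0.2,"z":2,"ax":0,"ay":0,"az":-24},{"x":7,"y":-0.3,"z":3,"ax":0,"ay":0,"az":-30},{"x":8,"y":-0.4,"z":4,"ax":0,"ay":0,"az":-36},{"x":8.7,"y":-0.5,"z":5,"ax":0,"ay":0,"az":-41},{"x":9.2,"y":-0.6,"z":5.6,"ax":0,"ay":0,"az":-44},{"x":9.3,"y":-0.6,"z":5.6,"ax":0,"ay":0,"az":-45},{"x":9.3,"y":-0.6,"z":5.6,"ax":0,"ay":0,"az":-45}]'

```text
t: 6.73
tcp_pos: [0.6579, -0.0734, 0.0898]
tool_rot: [[-0.206, 0.979, -0.001], [0.979, 0.206, 0.0], [0.0, -0.001, -1.0]]
ft_force: [0.4, 0.1, -1.7]
opening: 0.27
grasp_force: 59.0
```

```bash
python3 - <<'E'
from h import *
s=read_state();p=np.array(s["tcp_pos"]);R=np.array(s["tool_rot"]);print(p,s["t"],np.degrees(np.arctan2(R[1,0],R[0,0])),delta([.658,-.072,.047],102.6))
t=capture("top");cv2.imwrite("pics/t2.png",cv2.resize(t[165:305,170:390][:,:,::-1],None,fx=3.6,fy=3.6,interpolation=cv2.INTER_CUBIC))
H=p+R[:,0]*.18;H[2]=p[2]+.0197
print("pred hook",H,w2px("top",H), "crop",(w2px("top",H)-[170,165])*3.6)
E
```

```text
[ 0.65789767 -0.0733932   0.08984574] 6.7333 101.8739627209172 (array([0.13, 0.04, 4.28]), array([-0.06, -0.02, -0.73]))
pred hook [0.62086096 0.10275526 0.10954574] [[275.16827568 214.50754279]] crop [[378.60579245 178.22715404]]
```

View pics/t2.png

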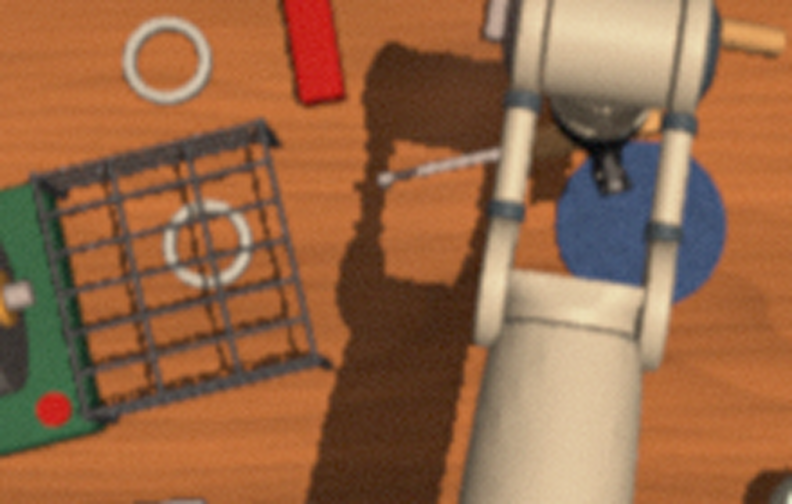

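Call:
send_rows --increments '[{"x":0,"y":0,"z":1,"ax":0,"ay":0,"az":-0.7},{"x":0,"y":0,"z":2,"ax":0,"ay":0,"az":-0.7},{"x":0.1,"y":0,"z":3,"ax":0,"ay":0,"az":-0.7},{"x":0.1,"y":0,"z":4,"ax":0,"ay":0,"az":-0.7},{"x":0.6,"y":0,"z":4.3,"ax":0,"ay":0,"az":-0.7},{"x":2,"y":0,"z":4.3,"ax":0,"ay":0,"az":-0.7},{"x":4,"y":0,"z":4.3,"ax":0,"ay":0,"az":-0.7},{"x":6,"y":0,"z":4.3,"ax":0,"ay":0,"az":-0.7},{"x":7,"y":0,"z":4.3,"ax":0,"ay":0,"az":-0.7},{"x":7,"y":0,"z":4.3,"ax":0,"ay":0,"az":-0.7}]'

```text
t: 7.62
tcp_pos: [0.6434, -0.0022, 0.0476]
tool_rot: [[-0.221, 0.975, 0.001], [0.975, 0.221, 0.001], [0.001, 0.001, -1.0]]
ft_force: [-0.8, -1.2, -1.1]
opening: 0.269
grasp_force: 59.0
```

```bash
python3 - <<'E'
from h import *
s=read_state();p=np.array(s["tcp_pos"]);R=np.array(s["tool_rot"]);H=p+R[:,0]*.18;print(p,s["t"],s["ft_force"],"hook",H,R.T@(np.array([.5835,.2595,0])-H)*100)
E
```

```text
[ 0.64344992 -0.00219856  0.0475541 ] 7.6167 [-0.7774902  -1.16415915 -1.12030586] hook [0.60375282 0.17336944 0.04769135] [ 8.84400138 -0.0796397   4.77581874]
```

Call:
send_rows --increments '[{"x":1.5,"y":0,"z":0,"ax":0,"ay":0,"az":0},{"x":3.5,"y":0,"z":0,"ax":0,"ay":0,"az":0},{"x":5.5,"y":0,"z":0,"ax":0,"ay":0,"az":0},{"x":7.5,"y":-0.1,"z":0,"ax":0,"ay":0,"az":0},{"x":8.6,"y":-0.1,"z":0,"ax":0,"ay":0,"az":0},{"x":8.6,"y":-0.1,"z":0,"ax":0,"ay":0,"az":0},{"x":8.6,"y":-0.1,"z":0.5,"ax":0,"ay":0,"az":0},{"x":8.6,"y":-0.1,"z":1.2,"ax":0,"ay":0,"az":0},{"x":8.6,"y":-0.1,"z":1.8,"ax":0,"ay":0,"az":0},{"x":8.6,"y":-0.1,"z":2.2,"ax":0,"ay":0,"az":0}]'

```text
t: 8.45
tcp_pos: [0.6236, 0.0774, 0.0232]
tool_rot: [[-0.216, 0.976, -0.002], [0.976, 0.216, -0.0], [0.0, -0.002, -1.0]]
ft_force: [0.5, -0.9, -1.2]
opening: 0.27
grasp_force: 59.0
```

Call:
send_rows --increments '[{"x":-0.3,"y":0,"z":0,"ax":0,"ay":0,"az":0},{"x":-0.8,"y":0,"z":0,"ax":0,"ay":0,"az":0},{"x":-1.3,"y":0,"z":0,"ax":0,"ay":0,"az":0},{"x":-1.8,"y":0,"z":0,"ax":0,"ay":0,"az":0},{"x":-2.3,"y":0,"z":0,"ax":0,"ay":0,"az":0},{"x":-2.8,"y":0,"z":0,"ax":0,"ay":0,"az":0},{"x":-3.5,"y":0,"z":0,"ax":0,"ay":0,"az":0},{"x":-4.2,"y":0,"z":0,"ax":0,"ay":0,"az":0},{"x":-5,"y":0,"z":0,"ax":0,"ay":0,"az":0},{"x":-5.8,"y":0,"z":0,"ax":0,"ay":0,"az":0}]'

```text
t: 9.28
tcp_pos: [0.6368, 0.0211, 0.0251]
tool_rot: [[-0.218, 0.976, 0.0], [0.976, 0.218, 0.0], [0.0, 0.0, -1.0]]
ft_force: [-0.3, 2.1, -1.3]
opening: 0.27
grasp_force: 58.9
```

```bash
python3 - <<'E'
from h import *
s=read_state();p=np.array(s["tcp_pos"]);R=np.array(s["tool_rot"]);H=p+R[:,0]*.18;print(p,s["t"],s["ft_force"],"hook",H)
capture("top")
for d in masks_of("top","bangle_center"):
    ys,xs=np.nonzero(d["pixels"]); b=d["box"]; print(d["score"],b,px2w("top",(b[0]+b[2])/2,(b[1]+b[3])/2,.009))
E
```

```text
[0.63683648 0.02114774 0.02507357] 9.2833 [-0.33718792  2.13868411 -1.30920045] hook [0.59768302 0.19683783 0.02508466]
0.74 [207.5, 172.5, 226.5, 194.7] [0.73956981 0.2931624  0.009     ]
0.64 [229.7, 217.2, 251.0, 242.8] [0.59046389 0.21964361 0.009     ]
0.53 [146.3, 179.2, 168.7, 206.5] [0.71305901 0.4797043  0.009     ]
```

Call:
send_rows --increments '[{"x":-0.8,"y":0,"z":0,"ax":0,"ay":0,"az":0},{"x":-1.7,"y":0,"z":0,"ax":0,"ay":0,"az":0},{"x":-2.6,"y":0,"z":0,"ax":0,"ay":0,"az":0},{"x":-3.5,"y":0,"z":0,"ax":0,"ay":0,"az":0},{"x":-4.4,"y":0,"z":0,"ax":0,"ay":0,"az":0},{"x":-5.3,"y":0,"z":0,"ax":0,"ay":0,"az":0},{"x":-6.2,"y":0,"z":0,"ax":0,"ay":0,"az":0},{"x":-7.1,"y":0,"z":0,"ax":0,"ay":0,"az":0},{"x":-8,"y":0,"z":0,"ax":0,"ay":0,"az":0},{"x":-8.9,"y":0,"z":0,"ax":0,"ay":0,"az":0}]'

```text
t: 10.22
tcp_pos: [0.6562, -0.0659, 0.0249]
tool_rot: [[-0.217, 0.976, -0.0], [0.976, 0.217, 0.0], [0.0, -0.0, -1.0]]
ft_force: [0.0, 1.7, -1.8]
opening: 0.273
grasp_force: 58.9
```

Call:
send_rows --increments '[{"x":-0.9,"y":0,"z":0,"ax":0,"ay":0,"az":0},{"x":-1.8,"y":0,"z":0,"ax":0,"ay":0,"az":0},{"x":-2.6,"y":0,"z":0,"ax":0,"ay":0,"az":0},{"x":-3.4,"y":0,"z":0,"ax":0,"ay":0,"az":0},{"x":-4.1,"y":0,"z":0,"ax":0,"ay":0,"az":0},{"x":-4.7,"y":0,"z":0,"ax":0,"ay":0,"az":0},{"x":-5,"y":0,"z":0,"ax":0,"ay":0,"az":0},{"x":-5,"y":0,"z":0,"ax":0,"ay":0,"az":0},{"x":-4.6,"y":0,"z":0,"ax":0,"ay":0,"az":0},{"x":-4.2,"y":0,"z":0,"ax":0,"ay":0,"az":0}]'

```text
t: 11.05
tcp_pos: [0.6651, -0.1058, 0.025]
tool_rot: [[-0.217, 0.976, 0.0], [0.976, 0.217, -0.0], [-0.0, -0.0, -1.0]]
ft_force: [-0.4, -0.1, -1.9]
opening: 0.271
grasp_force: 59.0
```

```bash
python3 - <<'E'
from h import *
s=read_state();p=np.array(s["tcp_pos"]);R=np.array(s["tool_rot"]);H=p+R[:,0]*.18;print(p,s["t"],s["ft_force"],"hook",H)
for n in("top","scene"):
  capture(n)
  for d in masks_of(n,"bangle_center"):
    b=d["box"]; print(n,d["score"],b,px2w(n,(b[0]+b[2])/2,(b[1]+b[3])/2,.009))
E
```

```text
[ 0.66506798 -0.10575463  0.02495626] 11.05 [-0.4136924  -0.09797404 -1.9436495 ] hook [0.62596855 0.06994749 0.02493572]
top 0.82 [145.3, 179.2, 169.0, 206.8] [0.71259747 0.48079188 0.009     ]
top 0.58 [203.8, 170.9, 228.2, 192.9] [0.74510025 0.29634063 0.009     ]
top 0.56 [305.4, 149.6, 386.4, 180.4] [ 0.79295911 -0.11538243  0.009     ]
top 0.47 [272.1, 208.0, 291.4, 230.2] [0.62260042 0.09011856 0.009     ]
scene 0.97 [309.6, 277.1, 340.0, 301.6] [0.62889097 0.08400577 0.009     ]
scene 0.84 [338.6, 343.8, 376.5, 377.3] [0.74760533 0.29723524 0.009     ]
scene 0.68 [345.7, 247.8, 611.2, 423.4] [0.49168357 0.43833206 0.009     ]
scene 0.56 [420.6, 384.8, 455.2, 418.2] [0.71361317 0.48338059 0.009     ]
```

Call:
send_rows --increments '[{"x":0,"y":0,"z":-0.5,"ax":0,"ay":0,"az":0},{"x":0,"y":0,"z":-1.5,"ax":0,"ay":0,"az":0},{"x":0,"y":0,"z":-3,"ax":0,"ay":0,"az":0},{"x":0,"y":0,"z":-5,"ax":0,"ay":0,"az":0},{"x":0,"y":0,"z":-7,"ax":0,"ay":0,"az":0},{"x":0,"y":0,"z":-9,"ax":0,"ay":0,"az":2},{"x":0,"y":0.5,"z":-11,"ax":0,"ay":0,"az":8},{"x":-0.5,"y":1,"z":-12,"ax":0,"ay":0,"az":14},{"x":-1.5,"y":1.5,"z":-12.5,"ax":0,"ay":0,"az":20},{"x":-3,"y":2,"z":-12.5,"ax":0,"ay":0,"az":26}]'

```text
t: 12.08
tcp_pos: [0.6925, -0.1303, 0.1545]
tool_rot: [[0.236, 0.972, 0.005], [0.972, -0.236, -0.001], [0.0, 0.005, -1.0]]
ft_force: [0.8, 0.4, -0.7]
opening: 0.273
grasp_force: 59.0
```

```bash
python3 - <<'E'
from h import *
s=read_state();print(s["tcp_pos"],s["t"],delta([.5221,-.3404,.15],-12.14))
E
```

```text
[ 0.69245188 -0.1303416   0.15451548] 12.0833 (array([-24.43, -11.6 ,   0.38]), array([ 0.23, -0.26, 88.49]))
```

Call:
send_rows --increments '[{"x":-1.5,"y":-0.7,"z":0,"ax":0,"ay":0,"az":6},{"x":-3,"y":-1.5,"z":0,"ax":0,"ay":0,"az":12},{"x":-5,"y":-2.4,"z":0,"ax":0,"ay":0,"az":18},{"x":-7,"y":-3.4,"z":0,"ax":0,"ay":0,"az":24},{"x":-9,"y":-4.3,"z":0,"ax":0,"ay":0,"az":30},{"x":-11,"y":-5.3,"z":0,"ax":0,"ay":0,"az":36},{"x":-13,"y":-6.2,"z":0,"ax":0,"ay":0,"az":42},{"x":-15,"y":-7.2,"z":0,"ax":0,"ay":0,"az":48},{"x":-17,"y":-8.1,"z":0,"ax":0,"ay":0,"az":54},{"x":-18.5,"y":-8.8,"z":0,"ax":0,"ay":0,"az":60}]'

```text
t: 12.92
tcp_pos: [0.5616, -0.292, 0.1515]
tool_rot: [[0.96, 0.279, 0.001], [0.279, -0.96, -0.001], [0.001, 0.001, -1.0]]
ft_force: [-0.1, 0.5, -0.7]
opening: 0.268
grasp_force: 59.3
```

```bash
python3 - <<'E'
from h import *
s=read_state();print(s["tcp_pos"],s["t"],delta([.5221,-.3404,.12],-12.14))
E
```

```text
[ 0.56155907 -0.29197238  0.15149936] 12.9167 (array([-5.14,  3.54,  3.15]), array([ 0.07, -0.06, 28.34]))
```

Call:
send_rows --increments '[{"x":-1,"y":0.6,"z":0,"ax":0,"ay":0,"az":6},{"x":-2.2,"y":1.4,"z":0.5,"ax":0,"ay":0,"az":12},{"x":-3.2,"y":2.2,"z":1,"ax":0,"ay":0,"az":18},{"x":-4.2,"y":2.9,"z":1.5,"ax":0,"ay":0,"az":23},{"x":-4.8,"y":3.3,"z":2,"ax":0,"ay":0,"az":26},{"x":-5.1,"y":3.5,"z":2.5,"ax":0,"ay":0,"az":28},{"x":-5.1,"y":3.5,"z":3,"ax":0,"ay":0,"az":28.3},{"x":-5.1,"y":3.5,"z":3.2,"ax":0,"ay":0,"az":28.3},{"x":-5.1,"y":3.5,"z":3.2,"ax":0,"ay":0,"az":28.3},{"x":-5.1,"y":3.5,"z":3.2,"ax":0,"ay":0,"az":28.3}]'

```text
t: 13.75
tcp_pos: [0.524, -0.3382, 0.1184]
tool_rot: [[0.979, -0.202, 0.0], [-0.202, -0.979, -0.0], [0.0, 0.0, -1.0]]
ft_force: [-0.1, -0.1, -1.4]
opening: 0.269
grasp_force: 59.3
```

```bash
python3 - <<'E'
from h import *
s=read_state();print(s["tcp_pos"],s["t"],delta([.5221,-.3404,.055],-12.14))
E
```

```text
[ 0.52399081 -0.33815856  0.11837638] 13.75 (array([-0.14,  0.26,  6.34]), array([ 0.  , -0.02,  0.47]))
```

Call:
send_rows --increments '[{"x":-0.1,"y":0.2,"z":0.5,"ax":0,"ay":0,"az":0.5},{"x":-0.1,"y":0.2,"z":1.5,"ax":0,"ay":0,"az":0.5},{"x":-0.1,"y":0.3,"z":2.5,"ax":0,"ay":0,"az":0.5},{"x":-0.1,"y":0.3,"z":3.5,"ax":0,"ay":0,"az":0.5},{"x":-0.1,"y":0.3,"z":4.5,"ax":0,"ay":0,"az":0.5},{"x":-0.1,"y":0.3,"z":5.5,"ax":0,"ay":0,"az":0.5},{"x":-0.1,"y":0.3,"z":6,"ax":0,"ay":0,"az":0.5},{"x":-0.1,"y":0.3,"z":6.3,"ax":0,"ay":0,"az":0.5},{"x":-0.1,"y":0.3,"z":6.3,"ax":0,"ay":0,"az":0.5},{"x":-0.1,"y":0.3,"z":6.3,"ax":0,"ay":0,"az":0.5}]'

```text
t: 14.58
tcp_pos: [0.5222, -0.3413, 0.0552]
tool_rot: [[0.977, -0.212, 0.0], [-0.212, -0.977, -0.0], [0.0, 0.0, -1.0]]
ft_force: [0.7, -0.0, -0.7]
opening: 0.274
grasp_force: 59.3
```

```bash
python3 - <<'E'
from h import *
s=read_state();print(s["tcp_pos"],s["t"],delta([.5221,-.3404,.027],-12.14))
E
```

```text
[ 0.52224152 -0.34127614  0.0551981 ] 14.5833 (array([-0.03, -0.08,  2.82]), array([ 0.01, -0.02, -0.1 ]))
```

Call:
send_rows --increments '[{"x":0,"y":-0.1,"z":0.4,"ax":0,"ay":0,"az":0},{"x":0,"y":-0.1,"z":0.8,"ax":0,"ay":0,"az":0},{"x":0,"y":-0.1,"z":1.2,"ax":0,"ay":0,"az":0},{"x":0,"y":-0.1,"z":1.6,"ax":0,"ay":0,"az":0},{"x":0,"y":-0.1,"z":2,"ax":0,"ay":0,"az":0},{"x":0,"y":-0.1,"z":2.4,"ax":0,"ay":0,"az":0},{"x":0,"y":-0.1,"z":2.6,"ax":0,"ay":0,"az":0},{"x":0,"y":-0.1,"z":2.75,"ax":0,"ay":0,"az":0},{"x":0,"y":-0.1,"z":2.8,"ax":0,"ay":0,"az":0},{"x":0,"y":-0.1,"z":2.8,"ax":0,"ay":0,"az":0}]'

```text
t: 15.42
tcp_pos: [0.5223, -0.3402, 0.0269]
tool_rot: [[0.977, -0.212, -0.0], [-0.212, -0.977, 0.0], [-0.0, -0.0, -1.0]]
ft_force: [-0.3, -0.0, -2.3]
opening: 0.274
grasp_force: 59.3
```

Call:
send_rows --increments '[{"x":0,"y":0,"z":0.05,"ax":0,"ay":0,"az":0},{"x":0,"y":0,"z":0.05,"ax":0,"ay":0,"az":0},{"x":0,"y":0,"z":0.05,"ax":0,"ay":0,"az":0},{"x":0,"y":0,"z":0.05,"ax":0,"ay":0,"az":0},{"x":0,"y":0,"z":0.05,"ax":0,"ay":0,"az":0},{"x":0,"y":0,"z":0.05,"ax":0,"ay":0,"az":0},{"x":0,"y":0,"z":0.05,"ax":0,"ay":0,"az":0},{"x":0,"y":0,"z":0.05,"ax":0,"ay":0,"az":0},{"x":0,"y":0,"z":0.05,"ax":0,"ay":0,"az":0},{"x":0,"y":0,"z":0.05,"ax":0,"ay":0,"az":0}]' --jaw -1

```text
t: 16.25
tcp_pos: [0.5223, -0.3402, 0.0264]
tool_rot: [[0.977, -0.212, -0.0], [-0.212, -0.977, 0.0], [-0.0, -0.0, -1.0]]
ft_force: [-0.1, 0.3, -0.3]
opening: 0.998
grasp_force: 0.0
```

Call:
send_rows --increments '[{"x":0,"y":0,"z":-0.5,"ax":0,"ay":0,"az":0},{"x":0,"y":0,"z":-1.5,"ax":0,"ay":0,"az":0},{"x":0,"y":0,"z":-3,"ax":0,"ay":0,"az":0},{"x":0,"y":0,"z":-4.5,"ax":0,"ay":0,"az":0},{"x":0,"y":0,"z":-6,"ax":0,"ay":0,"az":0},{"x":0,"y":0,"z":-8,"ax":0,"ay":0,"az":0},{"x":0,"y":0,"z":-10,"ax":0,"ay":0,"az":0},{"x":0,"y":0,"z":-11.5,"ax":0,"ay":0,"az":0},{"x":0,"y":0,"z":-12,"ax":0,"ay":0,"az":0},{"x":0,"y":0,"z":-12,"ax":0,"ay":0,"az":0}]'

```text
t: 17.08
tcp_pos: [0.5231, -0.3408, 0.1495]
tool_rot: [[0.977, -0.212, 0.004], [-0.212, -0.977, -0.003], [0.004, 0.002, -1.0]]
ft_force: [0.6, 1.3, -0.8]
opening: 1.002
grasp_force: 0.0
```

```bash
python3 - <<'E'
from h import *
s=read_state();im=capture("wrist");p=np.array(s["tcp_pos"]);R=np.array(s["tool_rot"]);print(p,s["t"])
sc=capture("scene")
cv2.imwrite("pics/w3.png",np.hstack([cv2.resize(im,(400,300)),cv2.resize(sc[140:300,160:373],(400,300))])[:,:,::-1])
# grasp yaw for bangle: rod-like, position hover for look (camera 7cm ahead along tool x)
for yaw in(-12,30,12.6,-77): print(yaw,delta([.60,.06,.17],yaw))
E
```

```text
[ 0.52313101 -0.34083649  0.1494973 ] 17.0833
-12 (array([ -0.88, -40.75,  -2.39]), array([-0.01,  0.02, -0.24]))
30 (array([ -0.88, -40.75,  -2.39]), array([-2.000e-02,  2.000e-02, -4.224e+01]))
12.6 (array([ -0.88, -40.75,  -2.39]), array([-2.000e-02,  2.000e-02, -2.484e+01]))
-77 (array([ -0.88, -40.75,  -2.39]), array([0.000e+00, 3.000e-02, 6.476e+01]))
```

View pics/w3.png

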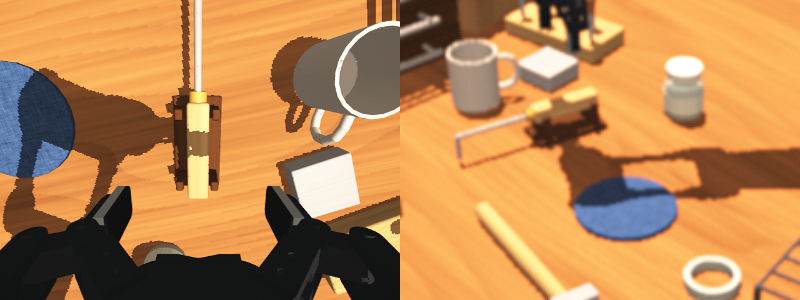

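Left half: the rod lies centred in its rest. Right half: the hook end points away as before, and the bangle sits in the open before the guard.

Call:
send_rows --increments '[{"x":-0.2,"y":-2,"z":0,"ax":0,"ay":0,"az":0},{"x":-0.3,"y":-6,"z":0,"ax":0,"ay":0,"az":0},{"x":-0.5,"y":-10,"z":0,"ax":0,"ay":0,"az":0},{"x":-0.7,"y":-14,"z":0,"ax":0,"ay":0,"az":0},{"x":-0.9,"y":-18,"z":0,"ax":0,"ay":0,"az":0},{"x":-1,"y":-22,"z":0,"ax":0,"ay":0,"az":0},{"x":-1.2,"y":-26,"z":0,"ax":0,"ay":0,"az":0},{"x":-1.4,"y":-30,"z":0,"ax":0,"ay":0,"az":0},{"x":-1.5,"y":-34,"z":0,"ax":0,"ay":0,"az":0},{"x":-1.5,"y":-37,"z":0,"ax":0,"ay":0,"az":0}]'

```text
t: 18.02
tcp_pos: [0.5853, 0.0277, 0.1446]
tool_rot: [[0.978, -0.211, -0.003], [-0.211, -0.978, 0.001], [-0.003, -0.0, -1.0]]
ft_force: [-0.1, -0.1, 0.1]
opening: 0.998
grasp_force: 0.0
```

Call:
send_rows --increments '[{"x":0,"y":-2.5,"z":0,"ax":0,"ay":0,"az":0},{"x":0,"y":-4.5,"z":0,"ax":0,"ay":0,"az":0},{"x":0,"y":-6,"z":0,"ax":0,"ay":0,"az":0},{"x":0,"y":-6.9,"z":0,"ax":0,"ay":0,"az":0},{"x":0,"y":-6.9,"z":0,"ax":0,"ay":0,"az":0},{"x":0,"y":-6.9,"z":0,"ax":0,"ay":0,"az":0},{"x":0,"y":-6.9,"z":0,"ax":0,"ay":0,"az":0},{"x":0,"y":-6.9,"z":0,"ax":0,"ay":0,"az":0},{"x":0,"y":-6.9,"z":0,"ax":0,"ay":0,"az":0},{"x":0,"y":-6.9,"z":0,"ax":0,"ay":0,"az":0}]'

```text
t: 18.85
tcp_pos: [0.6008, 0.0912, 0.1466]
tool_rot: [[0.977, -0.213, 0.0], [-0.213, -0.977, -0.0], [0.0, -0.0, -1.0]]
ft_force: [0.4, -0.0, -0.5]
opening: 0.997
grasp_force: 0.0
```

```bash
cat > ring.py <<'E'
from h import *
from scipy.optimize import least_squares
s=read_state();im=capture("wrist");p=np.array(s["tcp_pos"]);R=np.array(s["tool_rot"]);print(p,s["t"])
import sys; cv2.imwrite("pics/%s.png"%sys.argv[1],im[:,:,::-1])
for d in masks_of("wrist","bangle_center"):
    b=d["box"]; m=d["pixels"]; print(round(d["score"],2),b)
    if d["score"]<.4: continue
    # fit ring box: project top/bottom outer circles, match the box
    t=np.linspace(0,2*np.pi,72)
    def f(c):
        C=np.vstack([np.c_[c[0]+.038*np.cos(t),c[1]+.038*np.sin(t),0*t+z] for z in(0,.018)])
        q=w2px("wrist",C,s); return np.r_[q.min(0),q.max(0)]-b
    x0=px2w("wrist",(b[0]+b[2])/2,(b[1]+b[3])/2,.009,s)[:2]
    r=least_squares(f,x0); print("ring",r.x,r.fun.round(1),"delta",delta([r.x[0],r.x[1],.05],-12.2))
E
python3 ring.py w4
```

```text
[0.6007536  0.09115213 0.14663643] 18.85
0.85 [274.4, 146.5, 372.7, 247.3]
ring [0.62244131 0.08047095] [-0.9  0.4  0.9 -0.3] delta (array([2.35, 0.61, 9.66]), array([-0.  , -0.01, -0.08]))
0.58 [0.0, 37.1, 59.6, 147.4]
ring [0.73879301 0.27081938] [-31.8  -1.   34.6   4.4] delta (array([  9.67, -20.46,   9.66]), array([-0.  , -0.01, -0.08]))
```

View pics/w4.png

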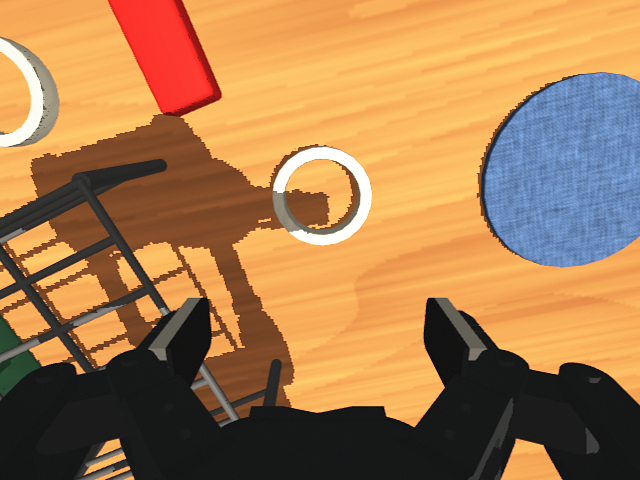

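Bangle top centre at (322,195), clear of the guard; the pad is to the right with its left edge at column 481.

Call:
send_rows --increments '[{"x":0.5,"y":0.2,"z":1,"ax":0,"ay":0,"az":0},{"x":1,"y":0.3,"z":2.5,"ax":0,"ay":0,"az":0},{"x":1.5,"y":0.5,"z":4,"ax":0,"ay":0,"az":0},{"x":2,"y":0.6,"z":5.5,"ax":0,"ay":0,"az":0},{"x":2.3,"y":0.6,"z":7,"ax":0,"ay":0,"az":0},{"x":2.3,"y":0.6,"z":8,"ax":0,"ay":0,"az":0},{"x":2.3,"y":0.6,"z":8.8,"ax":0,"ay":0,"az":0},{"x":2.3,"y":0.6,"z":9.2,"ax":0,"ay":0,"az":0},{"x":2.3,"y":0.6,"z":9.3,"ax":0,"ay":0,"az":0},{"x":2.3,"y":0.6,"z":9.3,"ax":0,"ay":0,"az":0}]'

```text
t: 19.78
tcp_pos: [0.622, 0.0813, 0.0537]
tool_rot: [[0.977, -0.212, 0.0], [-0.212, -0.977, 0.0], [0.0, -0.0, -1.0]]
ft_force: [0.2, 0.5, 0.2]
opening: 0.998
grasp_force: 0.0
```

```bash
python3 ring.py w5
```

```text
[0.6219919  0.08133199 0.05374906] 19.7833
0.85 [242.7, 195.9, 385.5, 333.7]
ring [0.62365725 0.08164244] [-0.4 -1.1  0.4  1.3] delta (array([ 0.11, -0.05,  0.46]), array([-0.03, -0.1 , -0.03]))
```

View pics/w5.png

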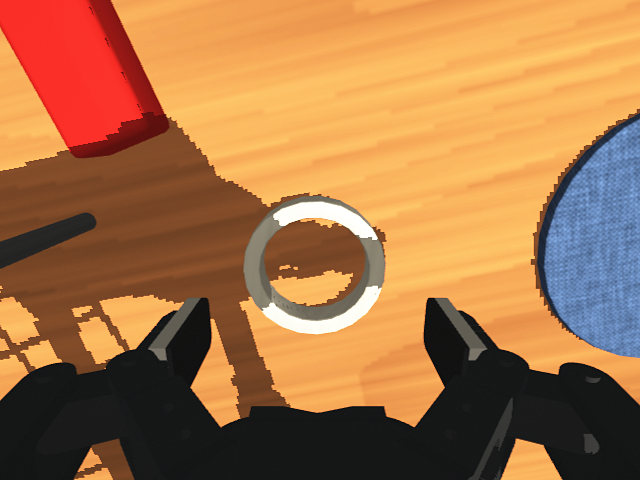

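The ring spans columns 243–385 between the finger faces at 210 and 425, so it is centred to within 1 mm.

Call:
send_rows --increments '[{"x":0.1,"y":0,"z":0.6,"ax":0,"ay":0,"az":0},{"x":0.1,"y":0,"z":1.4,"ax":0,"ay":0,"az":0},{"x":0.1,"y":0,"z":2.2,"ax":0,"ay":0,"az":0},{"x":0.1,"y":0,"z":3,"ax":0,"ay":0,"az":0},{"x":0.1,"y":0,"z":3.7,"ax":0,"ay":0,"az":0},{"x":0.1,"y":0,"z":4.3,"ax":0,"ay":0,"az":0},{"x":0.1,"y":0,"z":4.8,"ax":0,"ay":0,"az":0},{"x":0.1,"y":0,"z":5.2,"ax":0,"ay":0,"az":0},{"x":0.1,"y":0,"z":5.5,"ax":0,"ay":0,"az":0},{"x":0.1,"y":0,"z":5.5,"ax":0,"ay":0,"az":0}]'

```text
t: 20.72
tcp_pos: [0.6226, 0.081, -0.0023]
tool_rot: [[0.977, -0.212, -0.001], [-0.212, -0.977, -0.0], [-0.001, 0.0, -1.0]]
ft_force: [-0.4, 0.1, -0.5]
opening: 1.001
grasp_force: 0.0
```

Call:
send_rows --increments '[{"x":0,"y":0,"z":0.1,"ax":0,"ay":0,"az":0},{"x":0,"y":0,"z":0.2,"ax":0,"ay":0,"az":0},{"x":0,"y":0,"z":0.3,"ax":0,"ay":0,"az":0},{"x":0,"y":0,"z":0.4,"ax":0,"ay":0,"az":0},{"x":0,"y":0,"z":0.5,"ax":0,"ay":0,"az":0},{"x":0,"y":0,"z":0.5,"ax":0,"ay":0,"az":0},{"x":0,"y":0,"z":0.6,"ax":0,"ay":0,"az":0},{"x":0,"y":0,"z":0.6,"ax":0,"ay":0,"az":0},{"x":0,"y":0,"z":0.6,"ax":0,"ay":0,"az":0},{"x":0,"y":0,"z":0.6,"ax":0,"ay":0,"az":0}]'

```text
t: 21.55
tcp_pos: [0.6229, 0.081, -0.0075]
tool_rot: [[0.977, -0.212, 0.0], [-0.212, -0.977, 0.0], [0.0, -0.0, -1.0]]
ft_force: [0.5, 0.5, 0.3]
opening: 1.001
grasp_force: 0.0
```

No contact, so the fingers are at the right height. Now closing.

Call:
send_rows --increments '[{"x":0,"y":0,"z":0,"ax":0,"ay":0,"az":0},{"x":0,"y":0,"z":0,"ax":0,"ay":0,"az":0},{"x":0,"y":0,"z":0,"ax":0,"ay":0,"az":0},{"x":0,"y":0,"z":0,"ax":0,"ay":0,"az":0},{"x":0,"y":0,"z":0,"ax":0,"ay":0,"az":0},{"x":0,"y":0,"z":0,"ax":0,"ay":0,"az":0},{"x":0,"y":0,"z":0,"ax":0,"ay":0,"az":0},{"x":0,"y":0,"z":0,"ax":0,"ay":0,"az":0},{"x":0,"y":0,"z":0,"ax":0,"ay":0,"az":0},{"x":0,"y":0,"z":0,"ax":0,"ay":0,"az":0}]' --jaw 1 --newtons 40

```text
t: 22.38
tcp_pos: [0.6234, 0.0811, -0.0066]
tool_rot: [[0.977, -0.212, 0.001], [-0.212, -0.977, 0.0], [0.001, -0.001, -1.0]]
ft_force: [-0.3, 0.6, 5.5]
opening: 0.879
grasp_force: 48.0
```

Call:
send_rows --increments '[{"x":0,"y":0,"z":-0.3,"ax":0,"ay":0,"az":0},{"x":0,"y":0,"z":-0.8,"ax":0,"ay":0,"az":0},{"x":0,"y":0,"z":-1.5,"ax":0,"ay":0,"az":0},{"x":0,"y":0,"z":-2.2,"ax":0,"ay":0,"az":0},{"x":0,"y":0,"z":-3,"ax":0,"ay":0,"az":0},{"x":0,"y":0,"z":-3.8,"ax":0,"ay":0,"az":0},{"x":0,"y":0,"z":-4.5,"ax":0,"ay":0,"az":0},{"x":0,"y":0,"z":-4.9,"ax":0,"ay":0,"az":0},{"x":0,"y":0,"z":-5,"ax":0,"ay":0,"az":0},{"x":0,"y":0,"z":-5,"ax":0,"ay":0,"az":0}]'

```text
t: 23.22
tcp_pos: [0.6232, 0.081, 0.0431]
tool_rot: [[0.977, -0.212, 0.001], [-0.212, -0.977, 0.0], [0.001, -0.0, -1.0]]
ft_force: [-0.2, -0.8, -2.5]
opening: 0.877
grasp_force: 47.6
```

```bash
cat > pad.py <<'E'
from h import *
from scipy.optimize import least_squares
s=read_state();print(np.array(s["tcp_pos"]).round(4),s["t"],s["opening"],np.array(s["ft_force"]).round(1))
import glob
t=np.linspace(0,2*np.pi,72)
def fit(n,m,s):
    c,_=cv2.findContours(m.astype(np.uint8),cv2.RETR_EXTERNAL,cv2.CHAIN_APPROX_NONE); c=max(c,key=cv2.contourArea)[:,0].astype(float)
    c=c[(c[:,0]>3)&(c[:,0]<636)&(c[:,1]>3)&(c[:,1]<476)]
    W=np.array([px2w(n,u,v,.008,s)[:2] for u,v in c])
    r=least_squares(lambda q:np.hypot(*(W-q).T)-.075,W.mean(0),loss="soft_l1",f_scale=.002); print(n,"pad",r.x.round(4),"rms",np.sqrt((r.fun**2).mean()).round(4)); return r.x
def blue(im): 
    h=cv2.cvtColor(im,cv2.COLOR_RGB2HSV); return cv2.morphologyEx(((h[...,0]>100)&(h[...,0]<130)&(h[...,1]>90)).astype(np.uint8),cv2.MORPH_CLOSE,np.ones((5,5)))
s4={"tcp_pos":[0.6007536,0.09115213,0.14663643],"tool_rot":[[.977,-.213,0],[-.213,-.977,0],[0,0,-1]]}
s5={"tcp_pos":[0.6219919,0.08133199,0.05374906],"tool_rot":[[.977,-.212,0],[-.212,-.977,0],[0,0,-1]]}
for f,n,q in(("w4","wrist",s4),("w5","wrist",s5),("top0","top",None),("scene0","scene",None)):
    fit(n,blue(cv2.imread(f"pics/{f}.png")[:,:,::-1].copy()),q)
E
python3 pad.py
```

```text
[0.6232 0.081  0.0431] 23.2167 0.8765523917986038 [-0.2 -0.8 -2.5]
wrist pad [ 0.5962 -0.1167] rms 0.001
wrist pad [ 0.5977 -0.1156] rms 0.0006
top pad [ 0.5934 -0.1166] rms 0.0061
scene pad [ 0.5991 -0.1121] rms 0.0054
```

```bash
python3 -c "
from h import *
print(delta([.597,-.116,.02],-12.2))"
```

```text
(array([ 1.62, 19.81,  2.3 ]), array([-0.02, -0.05, -0.04]))
```

Call:
send_rows --increments '[{"x":0.1,"y":1,"z":0,"ax":0,"ay":0,"az":0},{"x":0.3,"y":3,"z":0,"ax":0,"ay":0,"az":0},{"x":0.5,"y":6,"z":0,"ax":0,"ay":0,"az":0},{"x":0.8,"y":9,"z":0,"ax":0,"ay":0,"az":0},{"x":1,"y":12,"z":0,"ax":0,"ay":0,"az":0},{"x":1.3,"y":15,"z":0,"ax":0,"ay":0,"az":0},{"x":1.5,"y":17.5,"z":0,"ax":0,"ay":0,"az":0},{"x":1.6,"y":19,"z":0.5,"ax":0,"ay":0,"az":0},{"x":1.6,"y":19.8,"z":1.2,"ax":0,"ay":0,"az":0},{"x":1.6,"y":19.8,"z":2,"ax":0,"ay":0,"az":0}]'

```text
t: 24.05
tcp_pos: [0.596, -0.1174, 0.0215]
tool_rot: [[0.977, -0.214, -0.0], [-0.214, -0.977, -0.0], [-0.0, 0.0, -1.0]]
ft_force: [-0.4, -0.2, -1.9]
opening: 0.874
grasp_force: 47.7
```

Call:
send_rows --increments '[{"x":0,"y":0,"z":0.2,"ax":0,"ay":0,"az":0},{"x":0,"y":0,"z":0.4,"ax":0,"ay":0,"az":0},{"x":0,"y":0,"z":0.6,"ax":0,"ay":0,"az":0},{"x":0,"y":0,"z":0.8,"ax":0,"ay":0,"az":0},{"x":0,"y":0,"z":1,"ax":0,"ay":0,"az":0},{"x":0,"y":0,"z":1.2,"ax":0,"ay":0,"az":0},{"x":0,"y":0,"z":1.4,"ax":0,"ay":0,"az":0},{"x":0,"y":0,"z":1.6,"ax":0,"ay":0,"az":0},{"x":0,"y":0,"z":1.7,"ax":0,"ay":0,"az":0},{"x":0,"y":0,"z":1.7,"ax":0,"ay":0,"az":0}]'

```text
t: 24.88
tcp_pos: [0.5964, -0.1159, 0.0051]
tool_rot: [[0.977, -0.212, -0.001], [-0.212, -0.977, 0.0], [-0.001, -0.0, -1.0]]
ft_force: [0.5, 0.5, -2.0]
opening: 0.874
grasp_force: 47.8
```

Call:
send_rows --increments '[{"x":0,"y":0,"z":0.05,"ax":0,"ay":0,"az":0},{"x":0,"y":0,"z":0.1,"ax":0,"ay":0,"az":0},{"x":0,"y":0,"z":0.15,"ax":0,"ay":0,"az":0},{"x":0,"y":0,"z":0.2,"ax":0,"ay":0,"az":0},{"x":0,"y":0,"z":0.25,"ax":0,"ay":0,"az":0},{"x":0,"y":0,"z":0.3,"ax":0,"ay":0,"az":0},{"x":0,"y":0,"z":0.32,"ax":0,"ay":0,"az":0},{"x":0,"y":0,"z":0.34,"ax":0,"ay":0,"az":0},{"x":0,"y":0,"z":0.35,"ax":0,"ay":0,"az":0},{"x":0,"y":0,"z":0.35,"ax":0,"ay":0,"az":0}]'

```text
t: 25.72
tcp_pos: [0.5965, -0.1159, 0.0019]
tool_rot: [[0.977, -0.212, -0.0], [-0.212, -0.977, 0.0], [-0.0, 0.0, -1.0]]
ft_force: [0.1, -0.3, -3.1]
opening: 0.874
grasp_force: 47.8
```

Call:
send_rows --increments '[{"x":0,"y":0,"z":0.02,"ax":0,"ay":0,"az":0},{"x":0,"y":0,"z":0.04,"ax":0,"ay":0,"az":0},{"x":0,"y":0,"z":0.06,"ax":0,"ay":0,"az":0},{"x":0,"y":0,"z":0.08,"ax":0,"ay":0,"az":0},{"x":0,"y":0,"z":0.08,"ax":0,"ay":0,"az":0},{"x":0,"y":0,"z":0.08,"ax":0,"ay":0,"az":0},{"x":0,"y":0,"z":0.08,"ax":0,"ay":0,"az":0},{"x":0,"y":0,"z":0.08,"ax":0,"ay":0,"az":0},{"x":0,"y":0,"z":0.08,"ax":0,"ay":0,"az":0},{"x":0,"y":0,"z":0.08,"ax":0,"ay":0,"az":0}]'

```text
t: 26.55
tcp_pos: [0.5966, -0.1159, 0.0014]
tool_rot: [[0.977, -0.212, 0.0], [-0.212, -0.977, -0.0], [0.0, -0.0, -1.0]]
ft_force: [-2.2, 0.5, -0.0]
opening: 0.872
grasp_force: 48.1
```

The pad now carries the bangle's weight. Next I open the jaws and lift away.

Call:
send_rows --increments '[{"x":0,"y":0,"z":0,"ax":0,"ay":0,"az":0},{"x":0,"y":0,"z":0,"ax":0,"ay":0,"az":0},{"x":0,"y":0,"z":0,"ax":0,"ay":0,"az":0},{"x":0,"y":0,"z":0,"ax":0,"ay":0,"az":0},{"x":0,"y":0,"z":0,"ax":0,"ay":0,"az":0},{"x":0,"y":0,"z":0,"ax":0,"ay":0,"az":0},{"x":0,"y":0,"z":0,"ax":0,"ay":0,"az":0},{"x":0,"y":0,"z":0,"ax":0,"ay":0,"az":0},{"x":0,"y":0,"z":0,"ax":0,"ay":0,"az":0},{"x":0,"y":0,"z":0,"ax":0,"ay":0,"az":0}]' --jaw -1

```text
t: 27.38
tcp_pos: [0.5966, -0.1159, 0.0012]
tool_rot: [[0.977, -0.212, 0.0], [-0.212, -0.977, 0.0], [0.0, -0.0, -1.0]]
ft_force: [0.1, 0.4, 0.2]
opening: 0.999
grasp_force: 0.0
```

Call:
send_rows --increments '[{"x":0,"y":0,"z":-0.3,"ax":0,"ay":0,"az":0},{"x":0,"y":0,"z":-0.8,"ax":0,"ay":0,"az":0},{"x":0,"y":0,"z":-1.5,"ax":0,"ay":0,"az":0},{"x":0,"y":0,"z":-2.5,"ax":0,"ay":0,"az":0},{"x":0,"y":0,"z":-4,"ax":0,"ay":0,"az":0},{"x":-0.5,"y":0,"z":-6,"ax":0,"ay":0,"az":0},{"x":-1.2,"y":0,"z":-9,"ax":0,"ay":0,"az":0},{"x":-2,"y":0,"z":-12,"ax":0,"ay":0,"az":0},{"x":-2.5,"y":0,"z":-14,"ax":0,"ay":0,"az":0},{"x":-2.5,"y":0,"z":-14,"ax":0,"ay":0,"az":0}]'

```text
t: 28.22
tcp_pos: [0.574, -0.111, 0.1494]
tool_rot: [[0.977, -0.212, 0.011], [-0.212, -0.977, -0.003], [0.011, 0.0, -1.0]]
ft_force: [0.6, 0.4, 1.3]
opening: 0.998
grasp_force: 0.0
```

```bash
python3 ring.py w6; python3 - <<'E'
from h import *
sc=capture("scene"); w=cv2.imread("pics/w6.png")
cv2.imwrite("pics/f.png",np.hstack([cv2.resize(w,(400,300)),cv2.resize(sc[140:380,160:480][:,:,::-1],(400,300))]))
E
```

```text
[ 0.57400736 -0.11104313  0.14936707] 28.2167
0.66 [270.2, 148.1, 367.6, 252.8]
ring [ 0.59481473 -0.11797346] [-0.7  2.9  0.7 -3.1] delta (array([2.26, 0.24, 9.37]), array([ 0.01, -0.23, -0.04]))
```

View pics/f.png

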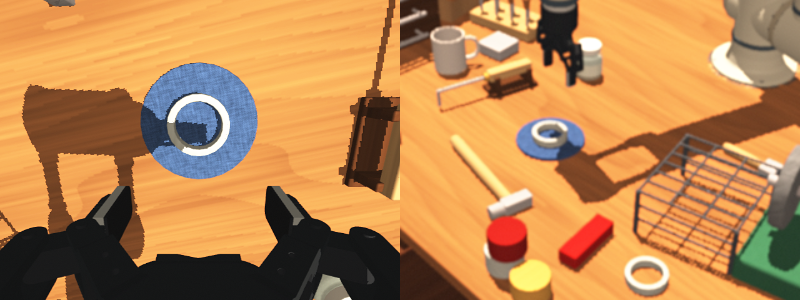

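The bangle lies flat in the middle of the pad, at (198,124) in the left half. The rod is in its rest, and the other things look undisturbed.

```bash
python3 -c "
from plant import *
print(finish_job())"
```

```text
the job is handed in; nothing more can be done
None
```

The job is handed in at about 28 s of the 58 s allowed: the bangle was drawn out with the hook and now lies flat on the blue pad, the rod is back in its rest with its hook end as before, and nothing else looks moved.

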